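# Take down a full sharps container

### The arm

A 6-joint arm with a two-finger parallel gripper is mounted at the origin on a cart in front of the work surface, level with it; the furniture and walls round the work are solid. World frame = base frame: x ahead of the robot, y to its left, z up, the work surface at z = 0. Lengths are in m, angles in degrees, forces in N, time in s.
With the tool pointing down it reaches from about 0.4 to 0.825 m from the base axis. Payload 7 kg.
Tool frame: the origin (TCP) lies between the finger pads; the fingertips stand 11 mm ahead of it and the grasp point (between the pads) lies 8 mm behind it; z points along the fingers, y is the direction in which the jaws open and shut (so a half turn about z gives the same grasp; the last joint's range is limited). The gripper opens to 88 mm and grips with 3 to 60 N. Pads are 19 mm wide; open, the fingers measure 130 mm over their backs; the gripper's body (78 mm by 193 mm) begins 47 mm behind the grasp point.
Start: joints at [81.079, 20.546, 0.682, 0, -70.136, -16.507], TCP at [0.29, 0.61, 0.216] pointing down, gripper open.
Joint ranges: [-176.03, 176.03], [-82.01, 121.73], [-58.28, 71.71], [-173.87, 95.51], [-174.79, -0.11], [-173.66, 173.66]. Speed limits (degrees/s): [136.94, 136.94, 172.46, 180, 180, 180].

### API

Orientations are given as [roll, pitch, yaw] about the fixed x, y, z axes, in that order (R = Rz(yaw) Ry(pitch) Rx(roll)).
In Python, from plant import r gives the robot as it stands.
- The arm moves only by the shell command python3 -m inch 'ROWS' [OPENING] [FORCE]. ROWS is JSON, a list of rows, each an object of numbers: "x", "y", "z": the shift along the tool's x, y, z as a fraction of full scale; "yaw": the turn about the tool's z as a fraction of full scale. In form: [{"x": .., "y": .., "z": .., "yaw": ..}, ...]. A call has 1 to 5 rows; each row shifts and turns the pose as measured when the row begins, along the tool's axes as they then stand; what a row does not reach is not made up. Full scale, the value 1, is 0.025 m for a shift and 4 degrees for a turn. A row lasts 1/12 s, in which the tool goes at most 41.7 mm and 7.16 degrees, less where a joint would pass 70% of its speed; a pose out of reach is approached as far as the arm can. A call with a number of a shift or a turn outside -1 to 1 is refused whole. A call with a gripper value outside its range is refused whole. OPENING is the opening, from -1 (shut) to 1 (fully open), set as the call begins (- or left out, the last holds). The fingers move at their own pace and stop on an object; FORCE is the grip in N (left out, the last holds). Time passes only in rows, so rows that do not move let the fingers close. It gives the time, the measured TCP pose, the force and the opening at its end, in the units of the state.
- r.get_state(): the state, without advancing time (a new reading comes with each control period).
- r.capture(name): name is "side" or "top"; returns (picture, depth): 420x560x3 uint8, red, green, blue; 420x560 float32, m along the optical axis (not along the pixel's ray), 0 where there is no reading.
- r.camera_info(name): a dict with "mtx" (3x3 intrinsics, pixels), "k1" (the pictures are not rectified: a ray, as slopes to the right and down, at radius r is drawn at 1 + k1 r^2 times it, then the intrinsics apply), "pose" (4x4, takes a point from camera to world coordinates). Camera axes: x right, y down, z forward; pixel columns grow to the right and rows downward; lengths in m; the calibration is good to about 2 mm. A picture is of the moment at which its call begins. camera_info takes no time and is no camera call.
- r.close_job(): hands the job in, once; it reports no verdict.
The state is a dict: "time_s": time; "joints": joint angles; "qd": joint speeds; "joint_torque": joint torques, N m; "tcp_pos": TCP position; "eef_rot": TCP orientation; "contact_force": force on the tool from outside, world axes, zero at the start; "moment": the same for the moment, N m; "gripper_width": finger opening in m.
Only numpy, scipy, OpenCV 4.12 (cv2) and the standard library are available. Lean on these libraries where they do the work, as an engineer would, in place of code of your own. Each camera call takes 0.05 s, during which the arm holds its last target. There are 200 camera calls.

### The job

The sharps container is full. Close its flap while it still hangs on its leaning holder, then slide it up the holder's keyhole slot to the wide end and lift it free, and set it down gently, upright and shut, in the steel tray. Do not tip it over on the way, and leave the other things where they are.

Things in the scene. Friction and masses are not known exactly. Their poses are not given: they have to be found in the camera images.
- sharps_tub: Small sharps container: straight-sided yellow tub with a red lid block, 58 mm deep (x) by 60 mm wide (y; lid 62 mm) by 112 mm tall (z), about 0.26 kg (varies). Origin: centre of its underside; z runs up the tub, -x is the labelled front, +x the back, from which a headed steel stud projects. Hung, its back lies on the holder's plate, so it leans back 40 degrees from vertical (top away from its front). Grip it across the two y sides, about 75 to 85 mm above its underside
- flap (a joint): Yellow flap (42 mm wide, 3 mm thick) over the opening in the tub's lid, in rad: 0 = shut flat on the lid, 1.9 = fully open; it starts open at 1.2 to 1.75. It hinges on a line along the tub's y at tub (-21, 0, 112) mm and swings shut towards the tub's +x. Light friction (0.008 N m) keeps it where it is left
- flap_edge (a point): middle of the flap's free edge, 45 mm from the hinge line
- stud (a point): point on the axis of the tub's stud, at tub (30.5, 0, 88) mm, half way through the holder's plate while hung. Stud: 7 mm neck, 5 mm long, then a 17 mm head 3 mm thick that is behind the plate while hung
- holder: White steel holder fixed to the trolley: foot plate 180 (x) x 120 (y) x 10 mm and a plate 96 mm wide, 200 mm long and 3 mm thick that leans back 40 degrees from vertical (its top, 170 mm up, towards the holder's +x, its face to -x), with a keyhole slot up its middle. Origin: on the trolley top, under the plate's middle; hung, the tub's axes are the holder's turned 40 degrees about y
- slot_narrow (a point): where the stud's axis rests at the bottom of the 10 mm wide narrow slot, half way through the plate (holder (22, 0, 99) mm)
- slot_wide (a point): centre of the 25 mm round wide end of the slot, 32 mm further up the plate (along the hung tub's z), half way through the plate. The stud's head passes only when centred there within about 4 mm, moving square to the plate (the hung tub's -x); it needs some 10 mm to come clear
- tray: Open steel tray, 170 (x) x 140 (y) x 20 mm (22 mm over the rolled rim), walls 3 mm, floor 3 mm, fixed. Origin: centre of its underside
- tray_floor (a point): centre of the tray's inner floor, 3 mm above the trolley top
- cup_small: bystander: clear suction cup with green tip, 42 mm across, 59 mm tall, origin under its middle
- cup_large: bystander: clear suction cup with red tip, 58 mm across, 76 mm tall, origin under its middle
- tape_measure: bystander: round yellow tape measure, 49 x 52 x 15 mm, origin under its middle

How it is judged (in metres and radians):
On the way, in this order (a step that is already met when the one before it is completed fails the run):
1. the flap is shut while the container still hangs at the narrow end of the slot (value of joint flap below 0.12 rad and distance between stud and slot_narrow below 0.008 m), for 0.2 s.
2. the container has been slid up until its stud is at the wide end, still in the plate (distance between stud and slot_wide below 0.009 m), for 0.05 s.
3. the container is off the holder, well clear of it, flap shut (distance between stud and slot_wide above 0.05 m and distance between stud and slot_narrow above 0.05 m and contact force between sharps_tub and holder below 0.1 N and value of joint flap below 0.15 rad), for 0.1 s.
At the end, for the whole second after the job is handed in: The container stands upright (within 0.08 rad) on the floor of the steel tray, inside its walls, flap shut (below 0.12 rad), released and at rest (angle between sharps_tub's own z axis and vertical below 0.08 rad and x of sharps_tub in the frame of tray between -0.07 and 0.07 m and y of sharps_tub in the frame of tray between -0.055 and 0.055 m and z of sharps_tub in the frame of tray_floor between -0.004 and 0.008 m and value of joint flap below 0.12 rad and linear speed of sharps_tub below 0.02 m/s and angular speed of sharps_tub below 0.2 rad/s and contact force between sharps_tub and the fingers below 0.1 N); the robot touches nothing.
It fails at once if the container is tipped more than 60 degrees from upright (angle between sharps_tub's own z axis and vertical above 1.05 rad).
It fails at once if the container is dropped or slammed into the tray (faster than 0.4 m/s in its last 40 mm) (linear speed of sharps_tub above 0.4 m/s and horizontal distance between sharps_tub and tray below 0.11 m and z of sharps_tub in the frame of tray_floor below 0.04 m).
It fails at once if a bystander is moved more than 30 mm (distance of any of cup_small, cup_large, tape_measure from where it was at the start of the episode above 0.03 m).
It also fails if it takes over 58 s, if anything falls off the work surface, if the arm or the gripper's body presses on something with over 40 N, if the wrist force passes 120 N, or if a joint passes its speed limit or range.

## Working session

There is one attempt and no reset: what is moved stays moved. The work goes in short steps, Python scripts to look and compute and a shell command to move; the robot and the scene stay as the last step left them, time stands still between calls to the robot, and variables do not carry over. Pictures are saved under pics/ and viewed, about 8 in all and at most 12, crops included, and the job is handed in when it is done.

```bash
ls; mkdir -p pics
cat > h.py <<'E'
import numpy as np, cv2
from plant import r
def cap(n,f):
    p,d=r.capture(n); cv2.imwrite(f'pics/{f}.png',p[:,:,::-1]); np.save(f'pics/{f}.npy',d); return p,d
def rays(n,uv):
    c=r.camera_info(n);K=np.array(c['mtx'],float);k=c['k1']
    uv=np.atleast_2d(np.array(uv,float)); s=(uv-K[:2,2])/[K[0,0],K[1,1]]
    q=s.copy()
    for _ in range(20): q=s/(1+k*(q**2).sum(1,keepdims=True))
    return np.c_[q,np.ones(len(q))],np.array(c['pose'])
def pts(n,uv,d):
    q,T=rays(n,uv); uv=np.atleast_2d(uv).astype(int)
    return (q*d[uv[:,1],uv[:,0]][:,None])@T[:3,:3].T+T[:3,3]
def plane(n,uv,z):
    q,T=rays(n,uv); w=q@T[:3,:3].T; return T[:3,3]+w*((z-T[2,3])/w[:,2:])
E
python3 - <<'E'
from h import *
for n in('side','top'):
    p,d=cap(n,n+'0'); c=r.camera_info(n); print(n,np.round(c['pose'],3).tolist(),np.round(c['mtx'],1).tolist(),c['k1'],(d>0).mean())
print(r.get_state())
E
```

```text
pics
side [[0.014, -0.685, 0.729, -0.063], [-1.0, -0.003, 0.017, -0.008], [-0.009, -0.729, -0.685, 0.691], [0.0, 0.0, 0.0, 1.0]] [[404.4, 0.0, 279.3], [0.0, 404.4, 213.1], [0.0, 0.0, 1.0]] -0.09430139670999699 0.9960119047619047
top [[-0.003, -0.995, 0.102, 0.455], [-1.0, 0.002, -0.011, 0.001], [0.011, -0.102, -0.995, 0.977], [0.0, 0.0, 0.0, 1.0]] [[419.6, 0.0, 282.8], [0.0, 419.6, 211.4], [0.0, 0.0, 1.0]] -0.10661255927277893 0.9960034013605442
{'time_s': 0.1, 'joints': array([ 8.10799731e+01,  2.05880506e+01,  6.40274838e-01, -1.58432952e-02,
       -7.01357539e+01, -1.65060115e+01]), 'qd': array([-0.0729535 , -0.13725614,  0.19951472,  0.03650661,  0.00890986,
        0.02085603]), 'joint_torque': array([-2.00797811e-03, -5.84158623e+01,  2.93749398e+01,  7.01547816e+00,
        1.01877764e-02, -5.55519364e-05]), 'tcp_pos': array([0.2896628 , 0.60920509, 0.21472373]), 'eef_rot': array([ 1.79915681e+02, -9.45327883e-03, -2.54314258e+01]), 'contact_force': array([0.54965414, 0.1126561 , 0.0854312 ]), 'moment': array([0.02622902, 0.04888221, 0.02936362]), 'gripper_width': 0.08774120439518343}
```

View pics/side0.png

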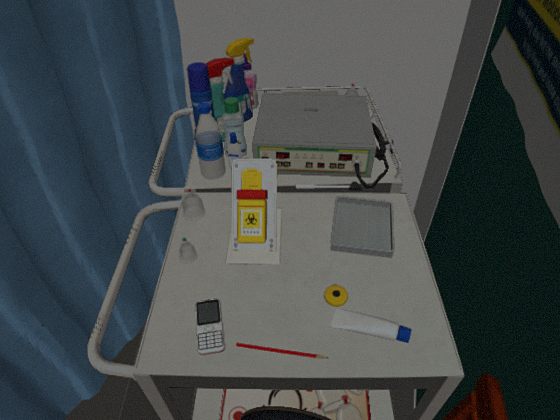

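View pics/top0.png

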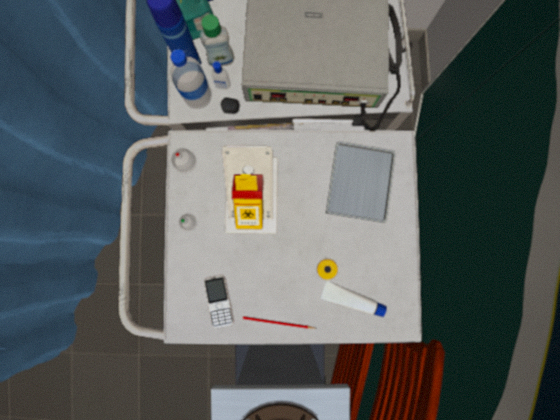

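Run:
```python
from h import *
a=cv2.imread('pics/side0.png')[150:270,215:295]; b=cv2.imread('pics/top0.png')[135:245,210:290]
a=cv2.resize(a,(400,600),interpolation=cv2.INTER_CUBIC);b=cv2.resize(b,(400,550),interpolation=cv2.INTER_CUBIC)
o=np.zeros((600,800,3),np.uint8);o[:,:400]=a;o[:550,400:]=b
cv2.imwrite('pics/crop.png',o)
for n in('side','top'):
    p=cv2.imread(f'pics/{n}0.png');d=np.load(f'pics/{n}0.npy');hsv=cv2.cvtColor(p,cv2.COLOR_BGR2HSV)
    roi=np.zeros(p.shape[:2],bool); 
    if n=='side': roi[165:250,225:280]=1
    else: roi[160:235,225:275]=1
    for nm,m in(('yel',(hsv[...,0]>18)&(hsv[...,0]<35)&(hsv[...,1]>120)),('red',((hsv[...,0]<10)|(hsv[...,0]>170))&(hsv[...,1]>120))):
        m=m&roi
        nn,l,s,c=cv2.connectedComponentsWithStats(m.astype(np.uint8))
        for i in range(1,nn):
            if s[i,4]<30: continue
            v,u=np.nonzero(l==i); P=pts(n,np.c_[u,v],d)
            print(n,nm,s[i],'min',P.min(0).round(3),'max',P.max(0).round(3),'med',np.median(P,0).round(3))
# big map: tray, equipment heights
for n,uv in(('top',[(360,180),(315,50),(238,158),(248,218),(253,231),(275,200),(215,200),(182,158),(187,221),(327,269),(317,98),(207,90),(300,250)]),('side',[(312,120),(363,226),(315,160)])):
    print(n,[(*a,*b) for a,b in zip(uv,pts(n,uv,np.load(f'pics/{n}0.npy')).round(3).tolist())])
```

```text
side yel [242 169  20  21 386] min [-0.063 -0.008  0.15 ] max [0.609 0.084 0.691] med [0.594 0.063 0.169]
side yel [237 199  29  44 637] min [-0.063 -0.008  0.067] max [0.61  0.099 0.691] med [0.542 0.063 0.104]
side yel [243 212  16  16 239] min [0.529 0.05  0.093] max [0.551 0.082 0.12 ] med [0.54  0.065 0.107]
side red [237 189  30  11 270] min [0.566 0.034 0.138] max [0.587 0.094 0.155] med [0.573 0.064 0.147]
top yel [235 174  23  16 331] min [0.455 0.001 0.122] max [0.619 0.088 0.977] med [0.596 0.064 0.172]
top yel [233 199  30  30 460] min [0.455 0.001 0.071] max [0.569 0.094 0.977] med [0.552 0.062 0.118]
top yel [240 208  16  12 186] min [0.455 0.001 0.093] max [0.551 0.081 0.977] med [0.54  0.065 0.109]
top red [232 175  31  24 306] min [0.455 0.001 0.121] max [0.619 0.094 0.977] med [0.577 0.057 0.149]
top [(360, 180, 0.629, -0.192, 0.005), (315, 50, 0.9, -0.08, 0.114), (238, 158, 0.648, 0.082, 0.15), (248, 218, 0.532, 0.064, 0.101), (253, 231, 0.509, 0.059, 0.011), (275, 200, 0.581, 0.008, 0.011), (215, 200, 0.583, 0.15, -0.0), (182, 158, 0.672, 0.218, 0.053), (187, 221, 0.53, 0.205, 0.044), (327, 269, 0.422, -0.11, 0.015), (317, 98, 0.807, -0.087, 0.066), (207, 90, 0.83, 0.164, 0.058), (300, 250, 0.465, -0.049, 0.003)]
side [(312, 120, 0.936, -0.08, 0.11), (363, 226, 0.628, -0.194, 0.0), (315, 160, 0.808, -0.084, 0.065)]
```

View pics/crop.png

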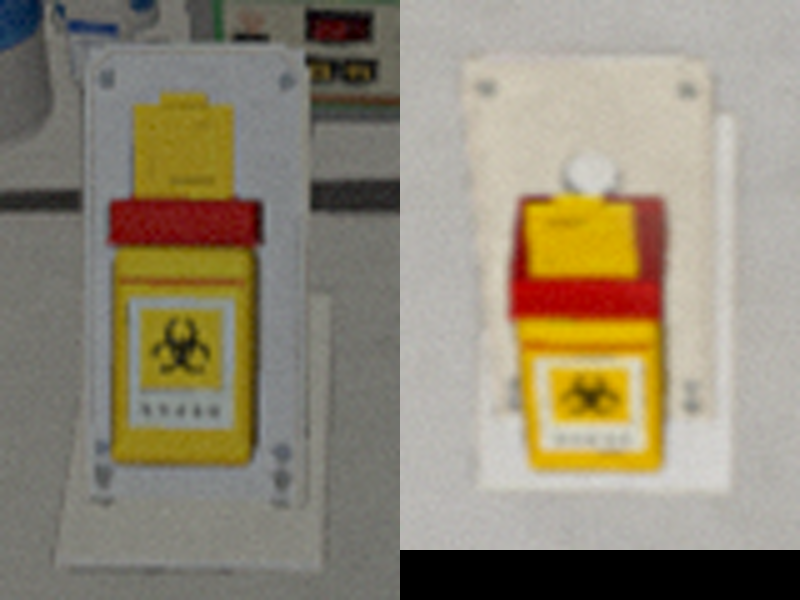

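```bash
cat > m.py <<'E'
from h import *
def fit(P):
    for _ in range(4):
        c=P.mean(0); n=np.linalg.svd(P-c,full_matrices=False)[2][2]; e=(P-c)@n; P=P[abs(e)<max(.002,2*e.std())]
    return c,n*np.sign(n[2]),e.std(),len(P)
if __name__=='__main__':
  for n,box,seed in(('side',(222,150,290,262),(235,162,275,166)),('top',(215,140,285,225),(228,148,268,163))):
    d=np.load(f'pics/{n}0.npy')
    g=lambda b:np.array([(u,v) for v in range(b[1],b[3]) for u in range(b[0],b[2]) if d[v,u]>0])
    c,nn,s,N=fit(pts(n,g(seed),d)); B=g(box);P=pts(n,B,d)
    for _ in range(3):
        k=abs((P-c)@nn)<.004; c,nn,s,N=fit(P[k])
    k=abs((P-c)@nn)<.005
    print(n,'normal',nn.round(3),'lean',np.degrees(np.arcsin(nn[2])).round(1),'yaw',np.degrees(np.arctan2(-nn[1],-nn[0])).round(2),'rms',s.round(4),N)
    # inplane axes
    up=np.array([0,0,1])-nn*nn[2];up/=np.linalg.norm(up);lat=np.cross(up,nn) # lat = y dir
    Q=P[k]-c; ab=np.c_[Q@lat,Q@up]; r_=cv2.minAreaRect(ab.astype(np.float32)*1000); print('rect',r_)
    o=c+lat*r_[0][0]/1000+up*r_[0][1]/1000; print('lat',lat.round(3),'centre',o.round(4),'pct',(np.percentile(ab,[1,99],axis=0)*1000).round(1).tolist(),c.round(4))
    # tub front face
    lb=(240,208,264,238) if n=='side' else (237,206,262,226)
    c2,n2,s2,N2=fit(pts(n,g(lb),d)); print('front',c2.round(4),n2.round(3),'yaw',np.degrees(np.arctan2(-n2[1],-n2[0])).round(2),'plane gap mm',(1000*(c2-c)@nn).round(1))
    fb=(243,172,260,187) if n=='side' else (237,177,255,188)
    c3,n3,s3,N3=fit(pts(n,g(fb),d)); print('flap',c3.round(4),n3.round(3),s3.round(4))
    q=[(248,169.4)] if n=='top' else []
    for uv in q:
        Rq,T=rays(n,uv);w=(Rq@T[:3,:3].T)[0];t=((c-T[:3,3])@nn)/(w@nn);print('hole',(T[:3,3]+w*t).round(4))
  # tray: rim outline by darker grey mask -> floor depth
  p=cv2.imread('pics/top0.png');m=(p[125:235,310:410].astype(int).sum(2)<400).astype(np.uint8)
  m=cv2.morphologyEx(m,cv2.MORPH_OPEN,np.ones((3,3)));cs=max(cv2.findContours(m,0,2)[0],key=cv2.contourArea)+np.array([310,125])
  bx=cv2.boxPoints(cv2.minAreaRect(cs));W=plane('top',bx,.02);print('tray',bx.round(1).tolist(),W.round(3).tolist(),W.mean(0).round(4),np.linalg.norm(np.diff(W,axis=0),axis=1).round(3))
E
python3 m.py
```

```text
side normal [-0.741  0.009  0.671] lean 42.1 yaw -0.7 rms 0.0016 1253
rect ((-1.2158050537109375, -55.06708526611328), (145.51719665527344, 226.83619689941406), 0.7878062129020691)
lat [-0.012 -1.     0.   ] centre [0.5922 0.0631 0.084 ] pct [[-58.9, -163.0], [48.7, 57.9]] [0.6291 0.0615 0.1248]
front [0.5357 0.064  0.1011] [-0.774  0.007  0.633] yaw -0.52 plane gap mm 53.4
flap [0.5947 0.065  0.1696] [-0.823  0.012  0.568] 0.0011
top normal [-0.765  0.013  0.643] lean 40.0 yaw -0.99 rms 0.001 1905
rect ((-8.078857421875, -38.50352478027344), (161.3941192626953, 226.46987915039062), 1.3693664073944092)
lat [-0.017 -1.     0.   ] centre [0.5969 0.0697 0.0863] pct [[-69.5, -148.3], [55.7, 73.0]] [0.6215 0.0612 0.1158]
front [0.5365 0.0625 0.1033] [-0.774 -0.006  0.634] yaw 0.47 plane gap mm 57.1
flap [0.5955 0.0647 0.1726] [-0.819  0.027  0.574] 0.0009
hole [0.63   0.0632 0.1258]
tray [[362.0, 125.0], [409.0, 125.0], [409.0, 131.0], [362.0, 131.0]] [[0.759, -0.198, 0.02], [0.76, -0.311, 0.02], [0.745, -0.311, 0.02], [0.744, -0.197, 0.02]] [ 0.7522 -0.2542  0.02  ] [0.114 0.015 0.113]
```

```bash
python3 -m inch '[{"x":0.9,"y":0.9,"yaw":-1},{"x":0.9,"y":0.9,"yaw":-1},{"x":0.9,"y":0.9,"yaw":-1},{"x":0.8,"y":0.9,"yaw":-1},{"x":0.7,"y":1,"yaw":-1}]' -1 20
```

```text
validation failed for argument at $[0]...
```

```bash
python3 -m inch '[{"x":0.9,"y":0.9,"z":0,"yaw":-1},{"x":0.9,"y":0.9,"z":0,"yaw":-1},{"x":0.9,"y":0.9,"z":0,"yaw":-1},{"x":0.8,"y":0.9,"z":0,"yaw":-1},{"x":0.7,"y":1,"z":0,"yaw":-1}]' -1 20
```

```text
time_s: 0.52
tcp_pos: [0.3542, 0.4665, 0.2101]
eef_rot: [179.6, 0.1, -4.4]
contact_force: [0.8, -0.1, 0.4]
gripper_width: 0.0597
```

```bash
python3 -m inch '[{"x":0.4,"y":1,"z":-0.05,"yaw":-1},{"x":0.4,"y":1,"z":-0.05,"yaw":0},{"x":0.4,"y":1,"z":-0.05,"yaw":0},{"x":0.4,"y":1,"z":-0.05,"yaw":0},{"x":0.4,"y":1,"z":-0.05,"yaw":0}]'
python3 -m inch '[{"x":0.4,"y":1,"z":-0.05,"yaw":0},{"x":0.4,"y":1,"z":-0.05,"yaw":0},{"x":0.4,"y":1,"z":-0.05,"yaw":0},{"x":0.4,"y":1,"z":-0.05,"yaw":0},{"x":0.4,"y":1,"z":-0.05,"yaw":0}]'
```

```text
time_s: 0.93
tcp_pos: [0.4033, 0.3324, 0.2154]
eef_rot: [179.4, 0.3, 0.2]
contact_force: [0.3, 1.5, -0.2]
gripper_width: 0.0265
time_s: 1.35
tcp_pos: [0.4539, 0.2001, 0.2221]
eef_rot: [179.3, 0.4, 0.2]
contact_force: [0.8, -0.3, -0.8]
gripper_width: 0.0006
```

```bash
python3 -m inch '[{"x":0.7,"y":1,"z":0,"yaw":0},{"x":0.7,"y":1,"z":0.2,"yaw":0},{"x":0.7,"y":1,"z":0.2,"yaw":0},{"x":0.7,"y":1,"z":0.3,"yaw":0.1},{"x":0.7,"y":0.8,"z":0.3,"yaw":0.1}]'
python3 -m inch '[{"x":0,"y":0,"z":0,"yaw":0},{"x":0,"y":0,"z":0,"yaw":0}]'
```

```text
time_s: 1.77
tcp_pos: [0.5434, 0.073, 0.1993]
eef_rot: [179.5, 0.2, -0.5]
contact_force: [0.3, 0.3, 0.4]
gripper_width: 0.0004
time_s: 1.93
tcp_pos: [0.5446, 0.0685, 0.1964]
eef_rot: [179.4, 0.5, -0.9]
contact_force: [0.2, 0.1, -0.5]
gripper_width: 0.0002
```

```bash
python3 -m inch '[{"x":0.6,"y":0.2,"z":0.2,"yaw":-0.1},{"x":0.6,"y":0,"z":0.2,"yaw":0},{"x":0.6,"y":0,"z":0,"yaw":0},{"x":0.6,"y":0,"z":0.1,"yaw":0},{"x":0.4,"y":0,"z":0.1,"yaw":0}]'
python3 -m inch '[{"x":0.3,"y":0,"z":0.1,"yaw":0},{"x":0,"y":0,"z":0,"yaw":0}]'
python3 -c "
from h import *
cap('side','s1')
p=cv2.imread('pics/s1.png')[120:280,180:340];cv2.imwrite('pics/s1c.png',cv2.resize(p,(560,560),interpolation=2))"
```

```text
time_s: 2.35
tcp_pos: [0.6136, 0.0643, 0.1812]
eef_rot: [179.4, 0.5, -0.4]
contact_force: [0.0, 0.6, -0.3]
gripper_width: 0.0003
time_s: 2.52
tcp_pos: [0.6221, 0.0654, 0.1774]
eef_rot: [179.4, 0.6, -0.3]
contact_force: [-0.7, -0.0, -0.3]
gripper_width: 0.0005
```

View pics/s1c.png

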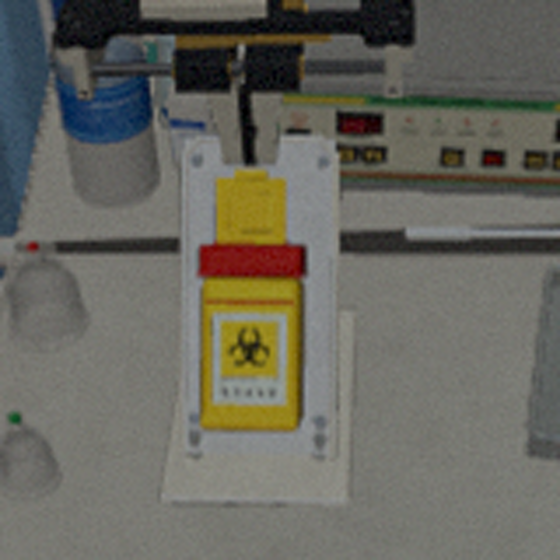

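Run:
```python
from h import *
from m import fit
print(plane('side',[(249,167),(249,171),(249,188)],.166).round(4))
d=np.load('pics/s1.npy')
for u in (240,245,249,254,258): print(u,[(v,pts('side',[(u,v)],d)[0].round(3).tolist()) for v in (150,156,160,164,167,172,180,186)])
print(r.get_state()['tcp_pos'],r.get_state()['joints'].round(1))
```

```text
[[0.6412 0.0726 0.166 ]
 [0.6269 0.0716 0.166 ]
 [0.57   0.0677 0.166 ]]
240 [(150, [0.613, 0.085, 0.23]), (156, [0.857, 0.12, 0.043]), (160, [0.667, 0.094, 0.166]), (164, [0.66, 0.094, 0.16]), (167, [0.656, 0.094, 0.155]), (172, [0.649, 0.094, 0.146]), (180, [0.639, 0.095, 0.132]), (186, [0.627, 0.094, 0.124])]
245 [(150, [0.611, 0.075, 0.23]), (156, [0.61, 0.076, 0.217]), (160, [0.61, 0.076, 0.207]), (164, [0.611, 0.077, 0.196]), (167, [0.657, 0.083, 0.154]), (172, [0.603, 0.077, 0.182]), (180, [0.594, 0.078, 0.168]), (186, [0.588, 0.078, 0.157])]
249 [(150, [0.61, 0.067, 0.231]), (156, [0.611, 0.068, 0.216]), (160, [0.613, 0.068, 0.205]), (164, [0.611, 0.069, 0.196]), (167, [0.656, 0.074, 0.155]), (172, [0.603, 0.069, 0.182]), (180, [0.593, 0.069, 0.169]), (186, [0.588, 0.069, 0.157])]
254 [(150, [0.611, 0.057, 0.231]), (156, [0.611, 0.057, 0.216]), (160, [0.614, 0.058, 0.204]), (164, [0.61, 0.058, 0.197]), (167, [0.655, 0.063, 0.156]), (172, [0.604, 0.059, 0.181]), (180, [0.594, 0.059, 0.167]), (186, [0.588, 0.059, 0.157])]
258 [(150, [0.612, 0.049, 0.23]), (156, [0.608, 0.049, 0.218]), (160, [0.608, 0.049, 0.208]), (164, [0.609, 0.05, 0.197]), (167, [0.654, 0.054, 0.156]), (172, [0.603, 0.05, 0.181]), (180, [0.593, 0.05, 0.169]), (186, [0.588, 0.051, 0.157])]
[0.6214804  0.06537949 0.17766791] [ 24.1  17.8  -8.6   0.3 -64.4  65.5]
```

Run:
```python
from h import *
d=np.load('pics/s1.npy')
for u in (200,235,245,256): print(u,[(v,pts('side',[(u,v)],d)[0].round(3).tolist()) for v in range(110,170,4)])
p,d=cap('side','s1full')
o=cv2.resize(p[90:190,180:320,::-1],(784,560),interpolation=2);cv2.imwrite('pics/s1g.png',o)
```

```text
200 [(110, [0.827, 0.205, 0.203]), (114, [0.826, 0.206, 0.192]), (118, [0.624, 0.159, 0.296]), (122, [0.608, 0.156, 0.297]), (126, [0.597, 0.154, 0.295]), (130, [0.584, 0.152, 0.294]), (134, [0.584, 0.154, 0.286]), (138, [0.585, 0.155, 0.276]), (142, [0.809, 0.213, 0.121]), (146, [0.807, 0.214, 0.11]), (150, [0.81, 0.217, 0.096]), (154, [0.81, 0.219, 0.083]), (158, [0.809, 0.22, 0.071]), (162, [0.817, 0.224, 0.052]), (166, [0.816, 0.225, 0.04])]
235 [(110, [0.6, 0.086, 0.327]), (114, [0.606, 0.088, 0.315]), (118, [0.602, 0.088, 0.309]), (122, [0.598, 0.088, 0.303]), (126, [0.6, 0.089, 0.293]), (130, [0.6, 0.089, 0.284]), (134, [-0.063, -0.008, 0.691]), (138, [0.584, 0.089, 0.276]), (142, [0.587, 0.09, 0.266]), (146, [0.584, 0.09, 0.259]), (150, [0.856, 0.132, 0.064]), (154, [0.855, 0.133, 0.051]), (158, [0.855, 0.134, 0.038]), (162, [0.662, 0.105, 0.164]), (166, [0.656, 0.105, 0.157])]
245 [(110, [0.602, 0.068, 0.325]), (114, [0.601, 0.068, 0.318]), (118, [0.602, 0.069, 0.309]), (122, [0.598, 0.069, 0.302]), (126, [0.599, 0.07, 0.293]), (130, [0.6, 0.07, 0.284]), (134, [0.598, 0.071, 0.277]), (138, [0.592, 0.071, 0.272]), (142, [0.584, 0.07, 0.268]), (146, [0.583, 0.071, 0.259]), (150, [0.611, 0.075, 0.23]), (154, [0.61, 0.075, 0.222]), (158, [0.611, 0.076, 0.211]), (162, [0.612, 0.077, 0.201]), (166, [0.611, 0.077, 0.191])]
256 [(110, [0.642, 0.051, 0.303]), (114, [0.638, 0.051, 0.296]), (118, [0.633, 0.051, 0.291]), (122, [0.609, 0.049, 0.296]), (126, [0.597, 0.049, 0.294]), (130, [0.601, 0.05, 0.283]), (134, [0.596, 0.05, 0.277]), (138, [0.582, 0.049, 0.278]), (142, [0.584, 0.049, 0.268]), (146, [0.583, 0.05, 0.259]), (150, [0.611, 0.053, 0.231]), (154, [0.609, 0.053, 0.223]), (158, [0.611, 0.054, 0.212]), (162, [0.612, 0.054, 0.201]), (166, [0.61, 0.054, 0.192])]
```

View pics/s1g.png

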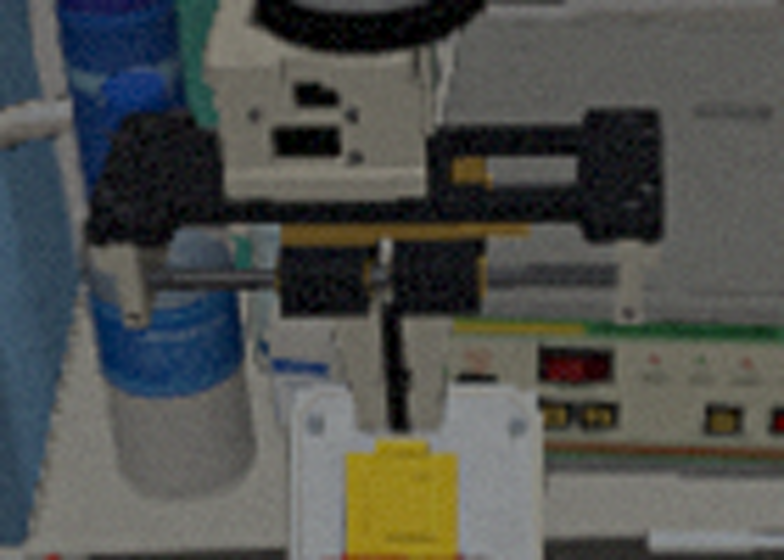

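```bash
python3 -m inch '[{"x":0,"y":0,"z":-0.4,"yaw":0},{"x":-0.8,"y":0,"z":0,"yaw":0},{"x":-0.8,"y":0,"z":0,"yaw":0},{"x":-0.7,"y":0,"z":0.5,"yaw":0},{"x":0,"y":0,"z":0.5,"yaw":0}]'
python3 -m inch '[{"x":0,"y":0,"z":0.1,"yaw":0},{"x":0,"y":0,"z":0,"yaw":0}]'
python3 -c "
from h import *
p,d=cap('side','s2')
for u in (241,246,252,257): print(u,[(v,pts('side',[(u,v)],d)[0].round(3).tolist()) for v in range(160,192,3)])
cv2.imwrite('pics/s2c.png',cv2.resize(p[120:260,180:320,::-1],(560,560),interpolation=2))"
```

```text
time_s: 3.03
tcp_pos: [0.5614, 0.0662, 0.1698]
eef_rot: [179.5, 0.2, -0.2]
contact_force: [-1.0, -0.3, -0.8]
gripper_width: 0.0004
time_s: 3.2
tcp_pos: [0.5594, 0.0662, 0.1684]
eef_rot: [179.6, 0.2, -0.2]
contact_force: [0.3, -0.6, -0.0]
gripper_width: 0.0003
241 [(160, [0.526, 0.073, 0.267]), (163, [0.521, 0.073, 0.264]), (166, [0.521, 0.073, 0.257]), (169, [0.519, 0.073, 0.253]), (172, [0.547, 0.078, 0.224]), (175, [0.548, 0.078, 0.216]), (178, [0.547, 0.079, 0.21]), (181, [0.549, 0.08, 0.201]), (184, [0.548, 0.08, 0.194]), (187, [0.548, 0.081, 0.187]), (190, [0.581, 0.086, 0.151])]
246 [(160, [0.666, 0.081, 0.166]), (163, [0.529, 0.065, 0.259]), (166, [0.567, 0.07, 0.223]), (169, [0.557, 0.069, 0.224]), (172, [0.549, 0.069, 0.223]), (175, [0.547, 0.069, 0.217]), (178, [0.55, 0.07, 0.208]), (181, [0.555, 0.071, 0.196]), (184, [0.548, 0.07, 0.194]), (187, [0.547, 0.071, 0.188]), (190, [0.58, 0.075, 0.153])]
252 [(160, [0.526, 0.053, 0.267]), (163, [0.52, 0.053, 0.265]), (166, [0.519, 0.053, 0.259]), (169, [0.52, 0.054, 0.252]), (172, [0.548, 0.057, 0.224]), (175, [0.548, 0.057, 0.216]), (178, [0.548, 0.058, 0.209]), (181, [0.549, 0.058, 0.201]), (184, [0.548, 0.059, 0.194]), (187, [0.548, 0.059, 0.187]), (190, [0.581, 0.063, 0.152])]
257 [(160, [0.526, 0.044, 0.268]), (163, [0.519, 0.044, 0.266]), (166, [0.522, 0.044, 0.257]), (169, [0.521, 0.045, 0.251]), (172, [0.549, 0.048, 0.223]), (175, [0.546, 0.048, 0.218]), (178, [0.548, 0.048, 0.209]), (181, [0.561, 0.05, 0.191]), (184, [0.556, 0.05, 0.188]), (187, [0.586, 0.053, 0.155]), (190, [0.582, 0.053, 0.151])]
```

View pics/s2c.png

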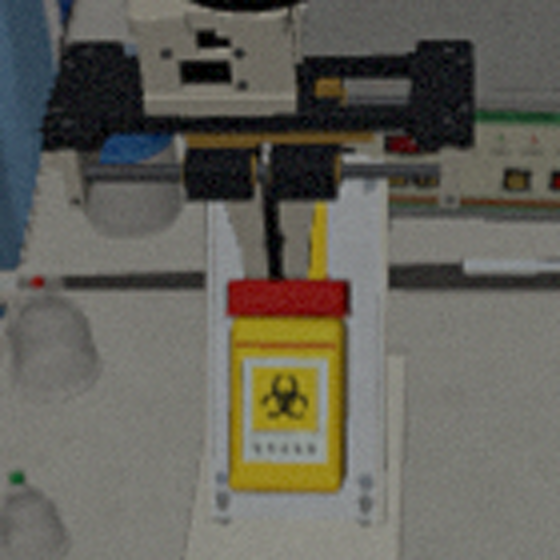

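```bash
python3 -m inch '[{"x":0,"y":0.1,"z":0.4,"yaw":0},{"x":0.4,"y":0,"z":0,"yaw":0},{"x":0.4,"y":0,"z":0,"yaw":0},{"x":0.4,"y":0,"z":0.1,"yaw":0},{"x":0.4,"y":0,"z":0.1,"yaw":0}]'
python3 -m inch '[{"x":0.3,"y":0,"z":0.1,"yaw":0},{"x":0.1,"y":0,"z":0.1,"yaw":0},{"x":0,"y":0,"z":0,"yaw":0}]'
```

```text
time_s: 3.67
tcp_pos: [0.6042, 0.0637, 0.1558]
eef_rot: [179.6, -0.1, -0.1]
contact_force: [0.1, -1.0, -0.1]
gripper_width: 0.0007
time_s: 3.92
tcp_pos: [0.6184, 0.0632, 0.1481]
eef_rot: [179.6, -0.0, -0.2]
contact_force: [-0.3, -0.2, 0.1]
gripper_width: 0.0005
```

```bash
python3 -m inch '[{"x":-0.2,"y":0,"z":0.3,"yaw":0},{"x":0,"y":0,"z":0.3,"yaw":0},{"x":0,"y":0,"z":0.1,"yaw":0},{"x":0,"y":0,"z":0,"yaw":0}]'
python3 -c "
from h import *
print(r.get_state()['tcp_pos'],r.get_state()['contact_force'])
p,d=cap('side','s3');cap('top','t3')
cv2.imwrite('pics/s3c.png',cv2.resize(p[120:260,180:320,::-1],(560,560),interpolation=2))"
```

```text
time_s: 4.25
tcp_pos: [0.6129, 0.0629, 0.1285]
eef_rot: [179.6, -0.0, -0.2]
contact_force: [0.8, 0.3, 3.9]
gripper_width: 0.0006
[0.61293914 0.06293002 0.12848687] [0.78353303 0.31004385 3.93905667]
```

View pics/s3c.png

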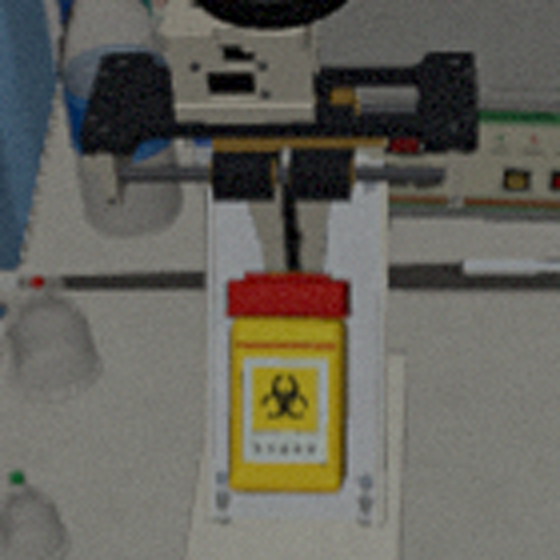

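```bash
python3 -m inch '[{"x":0,"y":0,"z":0.12,"yaw":0},{"x":0,"y":0,"z":0.12,"yaw":0},{"x":0,"y":0,"z":0.12,"yaw":0}]'
python3 -m inch '[{"x":0,"y":0,"z":-0.6,"yaw":0},{"x":-0.2,"y":0,"z":-0.8,"yaw":0},{"x":-0.6,"y":0,"z":-0.8,"yaw":0},{"x":-0.6,"y":0,"z":-0.7,"yaw":0},{"x":-0.6,"y":0,"z":-0.5,"yaw":0}]' 1
python3 - <<'E'
from h import *
from m import fit
p,d=cap('top','t4'); c=p[135:245,210:290]
a=cv2.resize(c[:,:,::-1],(400,550),interpolation=2)
p,d2=cap('side','s4');b=cv2.resize(p[140:250,215:295,::-1],(400,550),interpolation=2)
cv2.imwrite('pics/t4c.png',np.hstack([a,b]))
E
```

```text
time_s: 4.6
tcp_pos: [0.6168, 0.0635, 0.1249]
eef_rot: [179.6, -0.6, -0.1]
contact_force: [1.5, -1.5, 9.0]
gripper_width: 0.0004
time_s: 5.02
tcp_pos: [0.5638, 0.0636, 0.2081]
eef_rot: [179.5, -0.2, -0.2]
contact_force: [-0.4, 0.3, 0.3]
gripper_width: 0.0281
```

View pics/t4c.png

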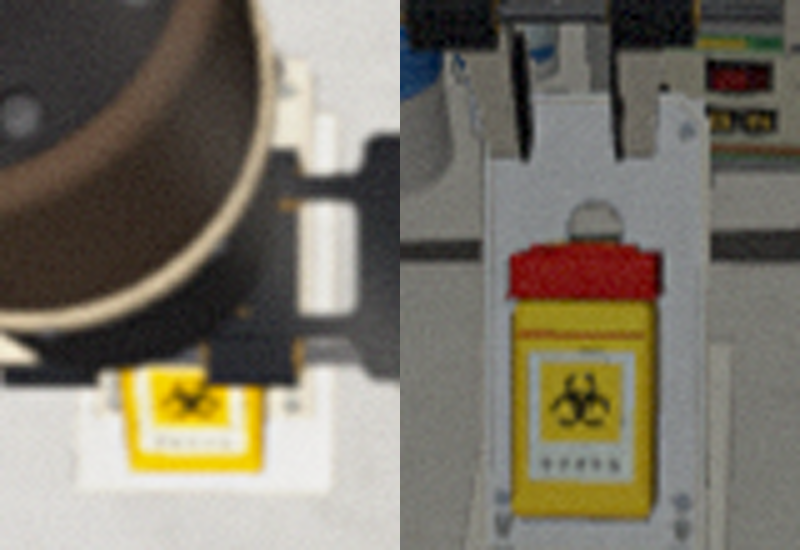

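```bash
python3 -m inch '[{"x":0.3,"y":0,"z":0,"yaw":0},{"x":0.2,"y":0,"z":0.3,"yaw":0},{"x":0.1,"y":0,"z":0.3,"yaw":0},{"x":0,"y":0,"z":0.5,"yaw":0},{"x":0,"y":0,"z":0.7,"yaw":0}]' 1
python3 -m inch '[{"x":0,"y":0,"z":0,"yaw":0}]'
```

```text
time_s: 5.53
tcp_pos: [0.5831, 0.0642, 0.1635]
eef_rot: [179.7, -0.6, -0.1]
contact_force: [0.0, 0.0, 0.5]
gripper_width: 0.0693
time_s: 5.62
tcp_pos: [0.5814, 0.0635, 0.1583]
eef_rot: [179.6, -0.2, -0.2]
contact_force: [-0.8, 0.1, -0.4]
gripper_width: 0.076
```

```bash
python3 -m inch '[{"x":0,"y":0,"z":0,"yaw":0},{"x":0,"y":0,"z":0.4,"yaw":0},{"x":0,"y":0,"z":0.6,"yaw":0},{"x":0,"y":0,"z":0.6,"yaw":0},{"x":0,"y":0,"z":0.5,"yaw":0}]' 1
python3 -m inch '[{"x":0,"y":0,"z":0.4,"yaw":0},{"x":0,"y":0,"z":0.2,"yaw":0},{"x":0,"y":0,"z":0,"yaw":0}]'
```

```text
time_s: 6.03
tcp_pos: [0.5843, 0.0628, 0.1028]
eef_rot: [179.5, -0.3, -0.2]
contact_force: [-0.0, -0.3, 0.9]
gripper_width: 0.0874
time_s: 6.28
tcp_pos: [0.5833, 0.0621, 0.0836]
eef_rot: [179.5, -0.0, -0.2]
contact_force: [0.5, -0.3, 0.2]
gripper_width: 0.0875
```

```bash
python3 -m inch '[{"x":-0.14,"y":-0.05,"z":0,"yaw":0},{"x":0,"y":0,"z":0,"yaw":0}]'
python3 - <<'E'
from h import *
print(r.get_state()['tcp_pos'],r.get_state()['contact_force'])
p,d=cap('side','s5');cv2.imwrite('pics/s5c.png',cv2.resize(p[150:260,190:310,::-1],(600,550),interpolation=2))
# finger front face tip points
for u in (220,224,228,232,266,270,274,278): print(u,[(v,pts('side',[(u,v)],d)[0].round(3).tolist()) for v in range(196,224,4)])
E
```

```text
time_s: 6.45
tcp_pos: [0.58, 0.0635, 0.0837]
eef_rot: [179.4, -0.0, -0.2]
contact_force: [0.3, -0.3, 0.4]
gripper_width: 0.0876
[0.5799913  0.06345668 0.08369776] [ 0.34250161 -0.28759413  0.43879393]
220 [(196, [0.54, 0.123, 0.17]), (200, [0.724, 0.164, -0.003]), (204, [0.71, 0.163, -0.004]), (208, [0.691, 0.16, -0.001]), (212, [0.678, 0.159, -0.002]), (216, [0.663, 0.157, -0.002]), (220, [0.647, 0.155, 0.0])]
224 [(196, [0.541, 0.115, 0.169]), (200, [0.569, 0.122, 0.135]), (204, [0.568, 0.123, 0.124]), (208, [0.693, 0.15, -0.002]), (212, [0.677, 0.148, -0.001]), (216, [0.663, 0.147, -0.002]), (220, [0.651, 0.146, -0.004])]
228 [(196, [0.568, 0.112, 0.146]), (200, [0.568, 0.113, 0.135]), (204, [0.57, 0.115, 0.122]), (208, [0.568, 0.115, 0.113]), (212, [0.568, 0.117, 0.101]), (216, [0.662, 0.136, -0.001]), (220, [0.647, 0.135, 0.0])]
232 [(196, [0.589, 0.108, 0.128]), (200, [0.581, 0.107, 0.124]), (204, [0.577, 0.108, 0.116]), (208, [0.568, 0.107, 0.113]), (212, [0.571, 0.109, 0.098]), (216, [0.584, 0.112, 0.074]), (220, [0.579, 0.112, 0.066])]
266 [(196, [0.57, 0.034, 0.144]), (200, [0.603, 0.036, 0.105]), (204, [0.575, 0.035, 0.118]), (208, [0.57, 0.035, 0.111]), (212, [0.566, 0.035, 0.103]), (216, [0.562, 0.035, 0.095]), (220, [0.557, 0.035, 0.088])]
270 [(196, [0.616, 0.028, 0.105]), (200, [0.608, 0.028, 0.1]), (204, [0.604, 0.028, 0.092]), (208, [0.599, 0.028, 0.084]), (212, [0.591, 0.028, 0.08]), (216, [0.587, 0.028, 0.072]), (220, [0.58, 0.028, 0.065])]
274 [(196, [0.54, 0.016, 0.171]), (200, [0.57, 0.017, 0.134]), (204, [0.569, 0.018, 0.123]), (208, [0.569, 0.018, 0.112]), (212, [0.568, 0.018, 0.101]), (216, [0.585, 0.019, 0.073]), (220, [0.579, 0.019, 0.067])]
278 [(196, [0.54, 0.008, 0.171]), (200, [0.566, 0.009, 0.137]), (204, [0.567, 0.009, 0.125]), (208, [0.568, 0.009, 0.113]), (212, [0.565, 0.009, 0.104]), (216, [0.653, 0.012, 0.008]), (220, [0.638, 0.012, 0.01])]
```

View pics/s5c.png

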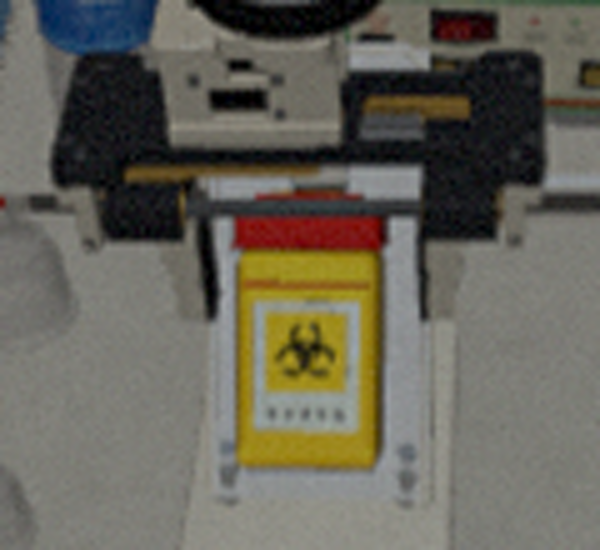

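```bash
python3 -m inch '[{"x":0,"y":0,"z":0,"yaw":0},{"x":0,"y":0,"z":0,"yaw":0},{"x":0,"y":0,"z":0,"yaw":0},{"x":0,"y":0,"z":0,"yaw":0},{"x":0,"y":0,"z":0,"yaw":0}]' -1 25
python3 -m inch '[{"x":0,"y":0,"z":0,"yaw":0},{"x":0,"y":0,"z":0,"yaw":0}]'
```

```text
time_s: 6.92
tcp_pos: [0.582, 0.0643, 0.0868]
eef_rot: [179.6, -0.3, -0.2]
contact_force: [-0.2, -1.0, -1.4]
gripper_width: 0.0618
time_s: 7.08
tcp_pos: [0.582, 0.0643, 0.0869]
eef_rot: [179.6, -0.3, -0.2]
contact_force: [0.8, 0.3, -1.5]
gripper_width: 0.0618
```

```bash
cat > lab.py <<'E'
from h import *
def label(n,img,c0=np.array([.5361,.063,.102])):
    hsv=cv2.cvtColor(img,cv2.COLOR_RGB2HSV)
    # whole label blob: low-saturation region enclosed by yellow front; use yellow+dark tub front outline bottom corners
    m=((hsv[...,0]>15)&(hsv[...,0]<38)&(hsv[...,1]>110)&(hsv[...,2]>60)).astype(np.uint8)
    m[:,:215]=0;m[:,310:]=0;m[:140]=0;m[260:]=0
    m=cv2.morphologyEx(m,cv2.MORPH_CLOSE,np.ones((13,13)))
    c=max(cv2.findContours(m,0,2)[0],key=cv2.contourArea);x,y,w,h=cv2.boundingRect(c)
    uv=(x+w/2,y+h); q,T=rays(n,uv);v=(q@T[:3,:3].T)[0];nn=np.array([-.766,.005,.643])
    return (x,y,w,h),T[:3,3]+v*((c0-T[:3,3])@nn)/(v@nn)
if __name__=='__main__':
    import sys
    up=np.array([.643,0,.766])
    a=label('side',cv2.imread('pics/s4.png')[:,:,::-1]);b=label('side',cv2.imread('pics/s5.png')[:,:,::-1]);p,_=cap('side',sys.argv[1]);c=label('side',p)
    print(a,b,c,'up mm',(c[1]-b[1])@up*1000)
E
python3 lab.py s6
python3 -m inch '[{"x":0.22,"y":0,"z":-0.27,"yaw":0},{"x":0.22,"y":0,"z":-0.27,"yaw":0},{"x":0,"y":0,"z":0,"yaw":0}]'
python3 -m inch '[{"x":0,"y":0,"z":0,"yaw":0}]'
python3 lab.py s7
```

```text
((237, 188, 29, 56), array([0.50666319, 0.0640989 , 0.06692365])) ((237, 200, 29, 44), array([0.50666319, 0.0640989 , 0.06692365])) ((237, 200, 30, 44), array([0.50666318, 0.06305217, 0.06693178])) up mm 0.006217620873084972
time_s: 7.38
tcp_pos: [0.5927, 0.0641, 0.0994]
eef_rot: [179.5, -0.1, -0.2]
contact_force: [0.6, 0.1, -1.4]
gripper_width: 0.0617
time_s: 7.47
tcp_pos: [0.5929, 0.0641, 0.0997]
eef_rot: [179.5, -0.1, -0.2]
contact_force: [-1.1, -0.6, -3.0]
gripper_width: 0.0621
((237, 188, 29, 56), array([0.50666319, 0.0640989 , 0.06692365])) ((237, 200, 29, 44), array([0.50666319, 0.0640989 , 0.06692365])) ((237, 192, 30, 44), array([0.51746143, 0.06300921, 0.07979597])) up mm 16.803460479267624
```

```bash
python3 -m inch '[{"x":0.22,"y":0,"z":-0.27,"yaw":0},{"x":0.14,"y":0,"z":-0.16,"yaw":0},{"x":0,"y":0,"z":0,"yaw":0},{"x":0,"y":0,"z":0,"yaw":0}]'
python3 lab.py s8
```

```text
time_s: 7.85
tcp_pos: [0.6031, 0.0641, 0.1123]
eef_rot: [179.5, -0.2, -0.2]
contact_force: [0.5, 0.2, -3.5]
gripper_width: 0.0617
((237, 188, 29, 56), array([0.50666319, 0.0640989 , 0.06692365])) ((237, 200, 29, 44), array([0.50666319, 0.0640989 , 0.06692365])) ((237, 184, 30, 44), array([0.52822884, 0.06297061, 0.09262339])) up mm 33.55271747280129
```

```bash
python3 -m inch '[{"x":-0.2,"y":0,"z":-0.17,"yaw":0},{"x":-0.2,"y":0,"z":-0.17,"yaw":0},{"x":-0.2,"y":0,"z":-0.17,"yaw":0},{"x":0,"y":0,"z":0,"yaw":0}]'
python3 lab.py s9
```

```text
time_s: 8.23
tcp_pos: [0.5858, 0.064, 0.1258]
eef_rot: [179.5, -0.1, -0.2]
contact_force: [-0.5, -0.2, -1.9]
gripper_width: 0.062
((237, 188, 29, 56), array([0.50666319, 0.0640989 , 0.06692365])) ((237, 200, 29, 44), array([0.50666319, 0.0640989 , 0.06692365])) ((236, 184, 31, 45), array([0.5268854 , 0.06401932, 0.0910148 ])) up mm 31.456701797754548
```

```bash
python3 -m inch '[{"x":-0.4,"y":0,"z":-0.35,"yaw":0},{"x":-0.6,"y":0,"z":-0.5,"yaw":0},{"x":-0.6,"y":0,"z":-0.5,"yaw":0},{"x":0,"y":0,"z":-0.5,"yaw":0},{"x":0,"y":0,"z":0,"yaw":0}]'
python3 - <<'E'
from h import *
W=plane('top',[(337,143),(393,150),(385,220),(327,212)],.02);print(W.round(3).tolist(),W.mean(0).round(4))
W=plane('side',[(336,198),(393,201),(392,256),(331,248)],.02);print(W.round(3).tolist(),W.mean(0).round(4))
p,d=cap('side','s10')
a=cv2.resize(p[110:270,190:410,::-1],(770,560),interpolation=2);cv2.imwrite('pics/s10c.png',a)
E
```

```text
time_s: 8.7
tcp_pos: [0.5434, 0.0645, 0.1726]
eef_rot: [179.5, -0.1, -0.2]
contact_force: [1.4, 0.6, -1.2]
gripper_width: 0.0617
[[0.715, -0.137, 0.02], [0.699, -0.27, 0.02], [0.533, -0.245, 0.02], [0.552, -0.111, 0.02]] [ 0.6246 -0.1909  0.02  ]
[[0.707, -0.134, 0.02], [0.697, -0.277, 0.02], [0.515, -0.24, 0.02], [0.538, -0.108, 0.02]] [ 0.6144 -0.1896  0.02  ]
```

View pics/s10c.png

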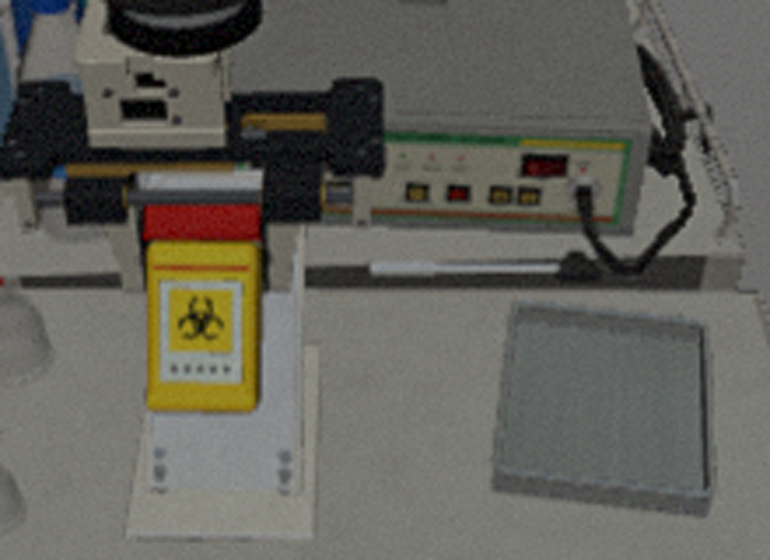

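```bash
python3 -m inch '[{"x":0,"y":0.4,"z":0,"yaw":0},{"x":0,"y":0.8,"z":0,"yaw":0},{"x":0,"y":0.9,"z":0,"yaw":0},{"x":0,"y":0.9,"z":0,"yaw":0},{"x":0.2,"y":0.9,"z":0,"yaw":0}]'
python3 -m inch '[{"x":0.4,"y":0.9,"z":0,"yaw":0},{"x":0.6,"y":0.9,"z":0,"yaw":0},{"x":0.6,"y":0.9,"z":0,"yaw":0},{"x":0.6,"y":0.9,"z":0,"yaw":0},{"x":0.6,"y":0.8,"z":0.2,"yaw":0}]'
python3 -m inch '[{"x":0.4,"y":0.5,"z":0.2,"yaw":0},{"x":0,"y":0,"z":0,"yaw":0}]'
```

```text
time_s: 9.17
tcp_pos: [0.5464, -0.0343, 0.168]
eef_rot: [179.5, 0.2, 0.1]
contact_force: [0.0, 0.6, -3.0]
gripper_width: 0.0616
time_s: 9.58
tcp_pos: [0.6155, -0.1533, 0.1585]
eef_rot: [179.5, 0.5, 0.1]
contact_force: [0.1, 1.5, -1.3]
gripper_width: 0.0616
time_s: 9.75
tcp_pos: [0.6265, -0.1718, 0.1486]
eef_rot: [179.5, 0.8, -0.2]
contact_force: [-0.6, 0.2, -2.2]
gripper_width: 0.0615
```

```bash
python3 -m inch '[{"x":0.2,"y":0.25,"z":0.4,"yaw":0},{"x":0.2,"y":0.25,"z":0.6,"yaw":0},{"x":0.1,"y":0.2,"z":0.6,"yaw":0},{"x":0.05,"y":0,"z":0.6,"yaw":0},{"x":0,"y":0,"z":0.5,"yaw":0}]'
python3 -m inch '[{"x":0,"y":0,"z":0.2,"yaw":0},{"x":0,"y":0,"z":0,"yaw":0},{"x":0,"y":0,"z":0,"yaw":0}]'
python3 - <<'E'
from h import *
from m import fit
p,d=cap('side','s11')
hsv=cv2.cvtColor(p,cv2.COLOR_RGB2HSV);m=((hsv[...,0]>15)&(hsv[...,0]<38)&(hsv[...,1]>110)&(hsv[...,2]>60))
m[:140]=0;m[275:]=0;m[:,:320]=0;m[:,410:]=0
v,u=np.nonzero(m&(d>0));P=pts('side',np.c_[u,v],d);c,n,s,N=fit(P);print(c.round(3),n.round(3),'lean',np.degrees(np.arctan2(n[2],-n[0])),s,N,P.min(0),P.max(0),(u.min(),u.max(),v.min(),v.max()))
E
```

```text
time_s: 10.17
tcp_pos: [0.6396, -0.194, 0.0737]
eef_rot: [179.5, 0.9, -0.3]
contact_force: [0.3, -0.3, -2.7]
gripper_width: 0.0618
time_s: 10.42
tcp_pos: [0.6359, -0.1939, 0.0619]
eef_rot: [179.6, 1.4, -0.3]
contact_force: [-0.6, 0.8, -1.5]
gripper_width: 0.062
[ 0.6   -0.192  0.084] [-0.736  0.275  0.619] lean 40.048765321562534 0.008846967231767177 869 [ 5.60921652e-01 -2.56974649e-01 -2.21436295e-05] [ 0.80849968 -0.10169978  0.18089392] (np.int64(321), np.int64(399), np.int64(150), np.int64(233))
```

```bash
cat > lean.py <<'E'
import sys
from h import *
from m import fit
p,d=cap('side',sys.argv[1])
hsv=cv2.cvtColor(p,cv2.COLOR_RGB2HSV)
m=((hsv[...,0]>15)&(hsv[...,0]<38)&(hsv[...,1]>110)&(hsv[...,2]>60)).astype(np.uint8)
m[:150]=0;m[275:]=0;m[:,:325]=0;m[:,395:]=0
k=cv2.connectedComponentsWithStats(cv2.morphologyEx(m,cv2.MORPH_CLOSE,np.ones((11,11))));i=1+np.argmax(k[2][1:,4]);print(k[2][i])
v,u=np.nonzero(cv2.erode((k[1]==i).astype(np.uint8),np.ones((5,5)))&(d>0));P=pts('side',np.c_[u,v],d);c,n,s,N=fit(P)
print('front',c.round(3),n.round(3),'lean',np.degrees(np.arctan2(n[2],-n[0])).round(1),'rms',s.round(4),N,'min',P.min(0).round(3),'max',P.max(0).round(3))
cv2.imwrite(f'pics/{sys.argv[1]}c.png',cv2.resize(p[140:280,290:430,::-1],(560,560),interpolation=2))
E
python3 lean.py s12
python3 -m inch '[{"x":0,"y":0,"z":0,"yaw":0},{"x":0,"y":0,"z":0,"yaw":0},{"x":0,"y":0,"z":0,"yaw":0}]' -1 5
python3 lean.py s13
python3 -m inch '[{"x":0,"y":0,"z":0,"yaw":0},{"x":0,"y":0,"z":0,"yaw":0},{"x":0,"y":0,"z":0,"yaw":0}]' -1 3
python3 lean.py s14
```

```text
[ 353  192   31   42 1185]
front [ 0.592 -0.19   0.08 ] [-0.765  0.026  0.644] lean 40.1 rms 0.0014 777 min [ 0.564 -0.218  0.044] max [ 0.621 -0.163  0.111]
time_s: 10.77
tcp_pos: [0.638, -0.1937, 0.0654]
eef_rot: [179.5, 1.1, -0.2]
contact_force: [-0.4, 0.6, -1.4]
gripper_width: 0.0616
[ 352  192   31   39 1105]
front [ 0.6   -0.191  0.076] [-0.87   0.024  0.493] lean 29.5 rms 0.0014 731 min [ 0.579 -0.217  0.038] max [ 0.623 -0.164  0.11 ]
time_s: 11.07
tcp_pos: [0.6386, -0.1936, 0.0667]
eef_rot: [179.5, 1.0, -0.2]
contact_force: [0.3, -0.7, -2.6]
gripper_width: 0.062
[ 352  191   31   39 1099]
front [ 0.603 -0.191  0.075] [-0.897  0.017  0.441] lean 26.2 rms 0.0014 700 min [ 0.584 -0.218  0.036] max [ 0.624 -0.164  0.111]
```

```bash
python3 -m inch '[{"x":0,"y":0,"z":0.2,"yaw":0},{"x":0,"y":0,"z":0.2,"yaw":0},{"x":0,"y":0,"z":0.1,"yaw":0},{"x":0,"y":0,"z":0,"yaw":0}]'
python3 -m inch '[{"x":-0.2,"y":0,"z":0.1,"yaw":0},{"x":-0.2,"y":0,"z":0.1,"yaw":0},{"x":-0.2,"y":0,"z":0.1,"yaw":0},{"x":0,"y":0,"z":0,"yaw":0}]'
python3 lean.py s15
```

```text
time_s: 11.45
tcp_pos: [0.6409, -0.1945, 0.0557]
eef_rot: [179.4, 0.7, -0.2]
contact_force: [-0.4, 0.0, 0.0]
gripper_width: 0.0621
time_s: 11.78
tcp_pos: [0.6251, -0.1947, 0.0486]
eef_rot: [179.4, 0.6, -0.1]
contact_force: [-0.6, -0.2, 0.2]
gripper_width: 0.0622
[ 343  182   48   53 1483]
front [ 0.597 -0.192  0.073] [-0.954  0.024  0.298] lean 17.4 rms 0.0014 796 min [ 0.581 -0.225  0.023] max [ 0.644 -0.165  0.152]
```

```bash
python3 -m inch '[{"x":-0.2,"y":0,"z":0.1,"yaw":0},{"x":-0.2,"y":0,"z":0.1,"yaw":0},{"x":-0.2,"y":0,"z":0.1,"yaw":0},{"x":-0.2,"y":0,"z":0.1,"yaw":0},{"x":0,"y":0,"z":0,"yaw":0}]'
python3 lean.py s16
```

```text
time_s: 12.25
tcp_pos: [0.6021, -0.1946, 0.0375]
eef_rot: [179.4, 0.7, -0.2]
contact_force: [-1.1, 0.2, 1.1]
gripper_width: 0.0603
[352 211  33  29 800]
front [ 0.579 -0.192  0.052] [1.    0.013 0.001] lean 180.0 rms 0.0011 496 min [ 0.575 -0.218  0.011] max [ 0.601 -0.165  0.091]
```

View pics/s16c.png

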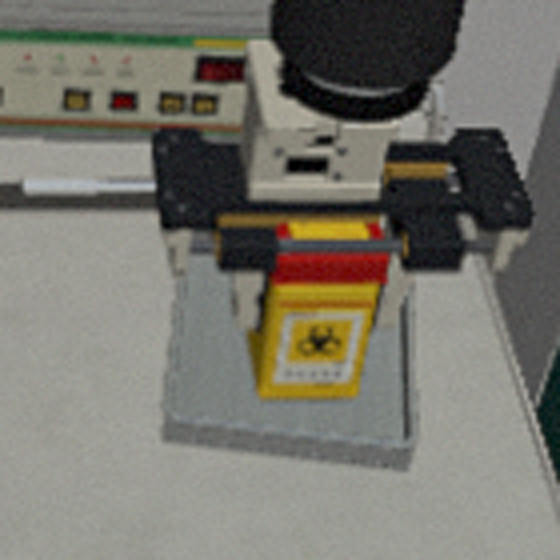

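```bash
python3 -m inch '[{"x":0,"y":0,"z":0,"yaw":0},{"x":0,"y":0,"z":0,"yaw":0},{"x":0,"y":0,"z":0,"yaw":0},{"x":0,"y":0,"z":0,"yaw":0},{"x":0,"y":0,"z":0,"yaw":0}]' 1
python3 -m inch '[{"x":0,"y":0,"z":-0.3,"yaw":0},{"x":0,"y":0,"z":-0.5,"yaw":0},{"x":0,"y":0,"z":-0.8,"yaw":0},{"x":0,"y":0,"z":-0.8,"yaw":0},{"x":0,"y":0,"z":-0.8,"yaw":0}]'
python3 -m inch '[{"x":0,"y":0,"z":-0.8,"yaw":0},{"x":0,"y":0,"z":-0.8,"yaw":0},{"x":0,"y":0,"z":-0.5,"yaw":0},{"x":0,"y":0,"z":-0.3,"yaw":0},{"x":0,"y":0,"z":0,"yaw":0}]'
python3 lean.py s17
```

```text
time_s: 12.72
tcp_pos: [0.6028, -0.1945, 0.0367]
eef_rot: [179.4, 0.7, -0.1]
contact_force: [0.2, -0.4, 0.3]
gripper_width: 0.0855
time_s: 13.13
tcp_pos: [0.601, -0.1933, 0.1159]
eef_rot: [179.5, 1.2, -0.2]
contact_force: [0.2, -0.6, 1.1]
gripper_width: 0.0878
time_s: 13.55
tcp_pos: [0.605, -0.1932, 0.1875]
eef_rot: [179.4, 0.7, -0.1]
contact_force: [0.7, 0.1, 0.7]
gripper_width: 0.0877
[ 352  188   33   52 1362]
front [ 0.579 -0.19   0.07 ] [-1.     0.016  0.02 ] lean 1.2 rms 0.0028 798 min [ 0.574 -0.218  0.01 ] max [ 0.625 -0.165  0.12 ]
```

View pics/s17c.png

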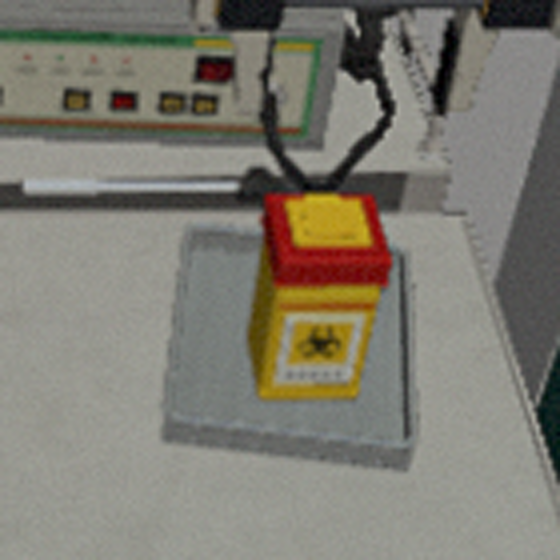

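Run:
```python
from h import *
from m import fit
d=np.load('pics/s17.npy')
uv=[(u,v) for v in range(191,201) for u in range(365,380)]
c,n,s,N=fit(pts('side',uv,d));print('flap',c.round(4),n.round(3),s,N)
if 0.105<c[2]<.125 and n[2]>.985: r.close_job();print('handed in')
```

```text
flap [ 0.6052 -0.195   0.1167] [ 0.006 -0.015  1.   ] 0.000895289167721373 138
the job is handed in; nothing more can be done
handed in
```

The job is done and handed in at about 14 s of the 58 s allowed. The container stands upright and shut in the steel tray, and the gripper is clear above it.

- **Flap:** I closed it with the shut fingertips while the container still hung at the narrow end, pressing with up to 9 N.
- **Slide and lift:** I gripped the tub across its sides and slid it about 33 mm up the slot, against a nominal 32 mm. I then drew it off square to the plate and carried it over the tray.
- **Set down:** The tool cannot tilt, so I cut the grip to 3 N to let the tub swing from 40° to 26°. I then stood it up by dragging its bottom edge along the tray floor, and released it.

**Last checks:**
- **Upright:** the tub's front face leans 1.2° or less.
- **Position:** its centre is about 16 mm from the tray's middle.
- **Flap:** it lies level at 0.117 m, so it is shut.
- **Bystanders:** I did not re-measure them at the end. All paths kept clear of them, and no unexpected force showed.

**Disagreement:** the reported TCP height read about 24 mm below what the cameras showed. The first push at the flap therefore passed over it without touching. I applied that correction from then on, and the later contact heights agreed with it.

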